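Put the hem gauge back in its mending-kit case

TASK

The thin metal hem gauge lies flat on the wooden pressing board, too thin to get hold of there. Put it back in its own cutout in the open mending-kit case, round end in the cutout's round end, and press it down past the orange retaining nubs, gently, until it is fully home on the cutout's floor at both ends. Leave the snips and tape measure in the case and everything else on the worktop where it is.

Things in the scene. Friction and masses are not known exactly. Their poses are not given: they have to be found in the camera images.
- gauge: Hem gauge: flat bare aluminium plate 195 mm long, 40 mm wide, 3 mm thick, edges rounded, 65 g; scale marks and a red centre line on top. One end a half circle (radius 20 mm, dark dot), the other square. Origin: centre of the underside, at its centre of mass; y along its length towards the round end, x across its width. Lying flat it is too thin to grip securely.
- gauge_round (a point): Tip of the gauge's round end, on its length axis, at half its thickness.
- gauge_square (a point): Middle of the gauge's square end, at half its thickness.
- board: Beech pressing board, fixed on its feet: 220 mm (x) by 190 mm (y), flat top 28 mm above the worktop. Origin: centre of the underside, x away from the robot. The gauge starts on it, lying along x, round end towards the robot. It slides on the board; a fingertip pressed on its top (about 6 N) drags it along without slipping.
- board_front (a point): Middle of the board's straight front top edge (the side towards the robot, x = -110 mm), 28 mm above the worktop, open worktop before it. Slid part-way out over this edge the gauge can be gripped from above across its 40 mm width, with the fingertips reaching below it.
- case: Open grey-green mending-kit case, fixed to the worktop: 206 mm deep (x), 250 mm wide (y), walls 5 mm, rim 38 mm high; dark rigid insert, top face 34 mm above the worktop. Origin: centre of the underside; x towards the lid, y to its left. The lid, 250 mm wide and 208 mm tall, stands on the far rim (x = +103 mm), leaning back 15 degrees, its top 235 mm above the worktop.
- seat (a point): Where the gauge's centre (half thickness) lies when home: 21.5 mm above the worktop; axes as the case's. The cutout runs along y: 198 mm long, 43 mm wide, +y end a half circle, other end square, floor 20 mm above the worktop (14 mm below the insert's top), mouth bevelled 4 mm at 45 degrees.
- trough (a point): Centre of the floor, 8 mm above the worktop, of the finger trough that crosses the cutout's middle: 122 mm in the case's x, 124 mm in y, open on top. Fingers that hold the gauge by its long sides within 48 mm of its centre fit in it. The gauge bridges it and lies on the cutout's floor at its two ends only.
- nubs (a point): Middle between the four sprung orange nubs, 26 mm above the worktop, which stand 3.5 mm out of the cutout's side walls at y = +70 and -70 mm from seat. A gauge laid in rests on them, underside about 29 mm above the worktop. A push of about 8 to 18 N in the middle of its top snaps it past them to the floor (its top then 23 mm above the worktop), and they hold it there.
- seat_round (a point): Where the gauge's round tip lies when home (the cutout's round end, +97.5 mm along the case's y from seat).
- seat_square (a point): Where the middle of the gauge's square end lies when home (-97.5 mm along the case's y from seat).
- snips: Thread snips with red handles, 110 x 54 x 8 mm, lying in their own cutout at the left of the case's far row; origin: underside by the pivot.
- tape: Cream round tape measure with a red button, 52 x 96 x 21 mm, in its own cutout at the right of the case's far row; origin: centre of the underside.
- thread_rust: Rust-coloured cotton reel, 30 mm across, 38 mm tall, near the front edge right of the middle; origin: centre of the underside.
- thread_cream: Cream cotton reel, 30 mm across, 38 mm tall, near the front edge right of the middle; origin: centre of the underside.
- brush: Small grey scrubbing brush, 30 x 85 x 55 mm, near the front edge by the sink; origin: centre of the underside.
- scoop: White measuring scoop, 56 x 139 x 44 mm, near the front edge of the worktop; origin: centre of the underside.

How it is judged:
At the end, for the whole second after the job is handed in: The gauge lies still in its cutout, round end in the round end: each end within 5 mm of its place seen from above and no more than 2.5 mm above its seated height, released (horizontal distance between gauge_round and seat_round below 0.005 m and horizontal distance between gauge_square and seat_square below 0.005 m and z of gauge_round in the frame of seat_round below 0.0025 m and z of gauge_square in the frame of seat_square below 0.0025 m and linear speed of gauge below 0.02 m/s); the robot touches nothing.
It fails at once if the snips or the tape measure are shifted more than 15 mm (distance of any of snips, tape from where it was at the start of the episode above 0.015 m).
It fails at once if a reel, the brush or the scoop is shifted more than 30 mm (distance of any of thread_rust, thread_cream, brush, scoop from where it was at the start of the episode above 0.03 m).
It fails at once if the gauge is pushed against the case with more than 150 N (contact force between gauge and case above 150 N).
It also fails if it takes over 64 s, if anything falls off the work surface, if the arm or the gripper's body presses on something with over 40 N, if the wrist force passes 120 N, or if a joint passes its speed limit or range.

ROBOT

A 6-joint arm with a two-finger parallel gripper is mounted at the origin on a cart in front of the work surface, level with it; the furniture and walls round the work are solid. World frame = base frame: x ahead of the robot, y to its left, z up, the work surface at z = 0. Lengths are in m, angles in rad, forces in N, time in s.
With the tool pointing down it reaches from about 0.35 to 0.975 m from the base axis. Payload 4.9 kg.
Tool frame: the origin (TCP) lies midway between the tips of the shut fingers; the grasp point (between the pads) lies 19 mm behind it (ctrl.tcp_to_grasp is the distance from the TCP to the grasp point, in m); z points along the fingers, y is the line along which they close (so a half turn about z gives the same grasp; the last joint's range is limited). The gripper opens to 85 mm and grips with 20 to 120 N. Pads are 22 mm wide; open, the fingers measure 114 mm over their backs; the gripper's body (76 mm by 85 mm) begins 54 mm behind the grasp point. The pads swing forward as they close: fully open they stand 13 mm farther back than shut.
Start: joints at [-1.26, 0.053, 1.613, -0, 1.476, -0.119], TCP at [0.26, -0.568, 0.231] pointing down, gripper open.
Joint ranges: [-3.01, 3.01], [-1.01, 2.22], [0.06, 2.58], [-1.02, 4.17], [0.09, 2.62], [-3.14, 3.14]. Speed limits (rad/s): [2.57, 2.57, 3.14, 3.14, 3.14, 3.14].

INTERFACE

Orientations are given as a rotation vector (axis times angle).
In Python, from station import ctrl, probe_bus, get_image, camera_params, finish_job gives the robot as it stands (ctrl), with the cameras as plain functions, the readings (probe_bus) and the job as plain functions.
- The arm moves only by the tool creep_tool, called after "Call:" by a JSON object that holds its "api" and its "payload". Schema: {"type":"object","properties":{"increments":{"type":"array","items":{"type":"number"},"minItems":7,"maxItems":140},"grip_n":{"type":"number"},"only":{"type":"string"},"quiet":{"type":"boolean"},"lines":{"type":"string"}},"required":["increments"],"additionalProperties":false}. increments is one flat list of numbers that holds 1 to 20 rows one after another, with no inner brackets; each row has 7 numbers: the finger opening in m, then dx, dy, dz in m, then a rotation vector rx, ry, rz in rad; each row is the pose to reach, as a shift and turn from the pose commanded when the call began, along the tool's axes at that moment; what a row does not reach only later rows make up. A row lasts 1/12 s, in which the tool goes at most 0.0417 m and 0.125 rad, less where a joint would pass 70% of its speed; a pose out of reach is approached as far as the arm can. The fingers move at their own pace and stop on an object; grip_n is the grip in N (left out, the last holds). Time passes only in rows, so rows that do not move let the fingers close. The tool returns the time, the measured TCP pose, the force, the opening and the grip force at its end. only (a regular expression) keeps the lines of the reply that match it, lines (a string "A,B") keeps lines A to B, and quiet returns only ok. Input that does not fit is refused with a message, and nothing moves.
- probe_bus.get_obs(): the state, without advancing time (a new reading comes with each control period).
- get_image(name): name is "scene" or "top" or "wrist"; returns the picture (400x640x3 uint8, red, green, blue); there is no depth.
- camera_params(name): a dict with "fx", "fy", "cx", "cy" (pixels), "k1" (the pictures are not rectified: a ray, as slopes to the right and down, at radius r is drawn at 1 + k1 r^2 times it, then the intrinsics apply), "T" (4x4, takes a point from camera to world coordinates); the wrist camera has in their place "tool_from_camera" (4x4, takes a point from camera to tool coordinates, whose origin is the TCP and whose axes are the flange's). Camera axes: x right, y down, z forward; pixel columns grow to the right and rows downward; lengths in m; the calibration is good to about 2 mm. A picture is of the moment at which its call begins: read the wrist's pose just before it. camera_params takes no time and is no camera call.
- finish_job(): hands the job in; it is judged then, once.
The state is a dict: "t": time; "q": joint angles; "dq": joint speeds; "effort": joint torques, N m; "tool_pos": TCP position; "tool_rot": TCP orientation; "contact_force": force on the tool from outside, world axes, zero at the start; "wrist_torque": the same for the moment, N m; "opening": finger opening in m; "grip_force": force on a finger pad.
Only numpy, scipy, OpenCV 4.12 (cv2) and the standard library are available. Lean on these libraries where they do the work, as an engineer would, in place of code of your own. Each camera call takes 0.05 s, during which the arm holds its last target. There are 200 camera calls.

## Working session

There is one attempt and no reset: what is moved stays moved. The work goes in short steps, Python scripts to look and compute and a tool call to move; the robot and the scene stay as the last step left them, time stands still between calls to the robot, and variables do not carry over. Pictures are saved under pics/ and viewed, at most 13 in all, crops included, and the job is handed in when it is done.

```bash
ls; mkdir -p pics
```

Run:
```python
from station import ctrl, probe_bus, get_image, camera_params, finish_job
import cv2,numpy as np
o=probe_bus.get_obs();print(o)
for n in("top","scene"):
    im=get_image(n);cv2.imwrite(f"pics/{n}0.png",im[:,:,::-1]);p=camera_params(n);print(n,p)
print(camera_params("wrist"))
```

```text
pics
station.py
{'t': 0.0, 'q': array([-1.26000308e+00,  5.33523865e-02,  1.61426063e+00, -1.52445092e-05,
        1.47602608e+00, -1.18984843e-01]), 'dq': array([ 0.00184165, -0.00105352, -0.00050186, -0.000595  , -0.00119873,
       -0.0015128 ]), 'effort': array([ 5.87070354e-04, -3.93685949e+01, -3.70175099e+01, -9.16528370e-05,
        7.11486849e-03, -7.79474021e-06]), 'tool_pos': array([ 0.26023344, -0.56756802,  0.23008574]), 'tool_rot': array([-3.06734695e+00, -6.69478332e-01,  3.31326826e-04]), 'contact_force': array([0.89953064, 0.4159011 , 0.09226905]), 'wrist_torque': array([ 0.0381014 , -0.03673726,  0.03654651]), 'grip_force': 0.0, 'opening': 0.08505775551044553}
top {'fx': 386.23007295525184, 'fy': 386.23007295525184, 'cx': 316.02172923729654, 'cy': 197.16404397196004, 'k1': -0.093222682510939, 'T': array([[ 0.00372541, -0.99832773,  0.05768762,  0.46096618],
       [-0.99947268, -0.00185644,  0.03241777, -0.02239362],
       [-0.03225646, -0.05777797, -0.99780821,  0.90081041],
       [ 0.        ,  0.        ,  0.        ,  1.        ]])}
scene {'fx': 485.468
[... 158 characters left out ...]
724376, -0.0618349 ],
       [-0.56366074, -0.44814466,  0.6938681 , -0.89320762],
       [-0.0094632 , -0.83646884, -0.54793278,  0.7313091 ],
       [ 0.        ,  0.        ,  0.        ,  1.        ]])}
{'fx': 326.76372874956616, 'fy': 326.76372874956616, 'cx': 320.6667814874898, 'cy': 201.01348545415294, 'k1': -0.04250804261068852, 'tool_from_camera': array([[ 1.29935521e-03, -9.55347856e-01, -2.95480601e-01,
         7.56950053e-02],
       [ 9.99999115e-01,  1.32590231e-03,  1.10518710e-04,
        -8.29866499e-05],
       [ 2.86194598e-04, -2.95480483e-01,  9.55348733e-01,
        -1.41884433e-01],
       [ 0.00000000e+00,  0.00000000e+00,  0.00000000e+00,
         1.00000000e+00]])}
```

View pics/top0.png

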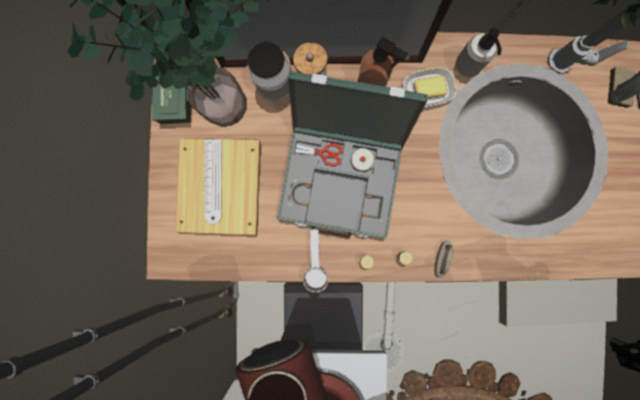

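View pics/scene0.png

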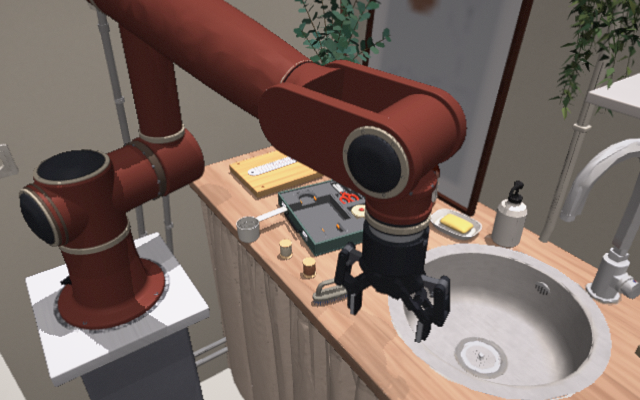

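The top view shows the gauge at columns 205–220, rows 140–222, with its round end at the bottom. The case is centred near (340,190) and turned slightly, with its cutout running from about (292,195) to (383,205) and the round end on the left. The scene view confirms the layout and shows the arm clear over the sink.

Create h.py:
```python
from station import ctrl, probe_bus, get_image, camera_params, finish_job
import cv2,numpy as np
from scipy.spatial.transform import Rotation as R
def cam(n):
    p=camera_params(n)
    if n=="wrist":
        o=probe_bus.get_obs();T=np.eye(4);T[:3,:3]=R.from_rotvec(o["tool_rot"]).as_matrix();T[:3,3]=o["tool_pos"]
        p["T"]=T@p["tool_from_camera"]
    return p
def shot(n,f=None):
    p=cam(n);im=get_image(n)[:,:,::-1].copy()
    if f:
        cv2.imwrite(f"pics/{f}.png",im);np.save(f"pics/{f}.npy",np.array([p[k] for k in("fx","fy","cx","cy","k1")]+list(p["T"].ravel())))
    return im,p
def load(f):
    v=np.load(f"pics/{f}.npy");p=dict(zip(("fx","fy","cx","cy","k1"),v[:5]));p["T"]=v[5:].reshape(4,4);return cv2.imread(f"pics/{f}.png"),p
def ray(p,uv):
    K=np.array([[p["fx"],0,p["cx"]],[0,p["fy"],p["cy"]],[0,0,1.]])
    x=cv2.undistortPoints(np.float64(uv).reshape(-1,1,2),K,np.array([p["k1"],0,0,0,0.])).reshape(-1,2)
    d=np.c_[x,np.ones(len(x))]@p["T"][:3,:3].T
    return p["T"][:3,3],d
def onz(p,uv,z):
    c,d=ray(p,uv);return c+d*((z-c[2])/d[:,2])[:,None]
def tri(p1,uv1,p2,uv2):
    (a,d),(b,e)=ray(p1,uv1),ray(p2,uv2);out=[]
    for i in range(len(d)):
        s=np.linalg.lstsq(np.c_[d[i],-e[i]],b-a,rcond=None)[0]
        P=a+s[0]*d[i];Q=b+s[1]*e[i];out.append(np.r_[(P+Q)/2,np.linalg.norm(P-Q)])
    return np.array(out)
def delta(pos,yaw,down=True):
    # tool pointing down, tool x axis at world angle yaw ; returns shift/turn in tool axes from present
    o=probe_bus.get_obs();A=R.from_rotvec(o["tool_rot"])
    B=R.from_euler("z",yaw)*R.from_euler("x",np.pi)
    print("d",np.round(A.inv().apply(np.array(pos)-o["tool_pos"]),4),"rot",np.round((A.inv()*B).as_rotvec(),4))
```

Run:
```python
from h import *
for n in("top",):
    p=cam(n)
    for nm,uv,z in(("round",(212,222),.031),("square",(212,140),.031),("board bl",(178,233),.028),("board br",(258,234),.028),("board tr",(260,139),.028),("case fl",(278,222),.038),("case fr",(386,238),.038),("case bl",(298,130),.038),("case br",(402,148),.038)):
        print(nm,onz(p,[uv],z)[0].round(4))
o=probe_bus.get_obs();print(R.from_rotvec(o["tool_rot"]).as_matrix().round(3))
delta((.49,-.09,.30),0)
delta((.42,.25,.25),0)
```

```text
round [0.454  0.2435 0.031 ]
square [0.6435 0.2476 0.031 ]
board bl [0.4279 0.3245 0.028 ]
board br [0.4274 0.1374 0.028 ]
board tr [0.6455 0.1357 0.028 ]
case fl [0.455  0.0907 0.038 ]
case fr [ 0.4203 -0.1502  0.038 ]
case bl [0.6636 0.0472 0.038 ]
case br [ 0.6222 -0.1878  0.038 ]
[[ 0.909  0.417 -0.001]
 [ 0.417 -0.909  0.002]
 [ 0.    -0.002 -1.   ]]
d [ 0.4079 -0.3386 -0.0691] rot [-1.900e-03  2.000e-04  4.297e-01]
d [ 0.4859 -0.6767 -0.0185] rot [-1.900e-03  2.000e-04  4.297e-01]
```

Run:
```python
from h import *
delta((.40,-.05,.22),0)
```

Call:
{"api": "creep_tool", "payload": {"increments": [0.085,0.085,-0.1,0,0,0,0.11,0.085,0.17,-0.2,0.01,0,0,0.22,0.085,0.343,-0.412,0.011,-0.002,0,0.43,0.085,0.343,-0.412,0.011,-0.002,0,0.43,0.085,0.343,-0.412,0.011,-0.002,0,0.43,0.085,0.343,-0.412,0.011,-0.002,0,0.43,0.085,0.343,-0.412,0.011,-0.002,0,0.43,0.085,0.343,-0.412,0.011,-0.002,0,0.43,0.085,0.343,-0.412,0.011,-0.002,0,0.43,0.085,0.343,-0.412,0.011,-0.002,0,0.43,0.085,0.343,-0.412,0.011,-0.002,0,0.43,0.085,0.343,-0.412,0.011,-0.002,0,0.43,0.085,0.343,-0.412,0.011,-0.002,0,0.43,0.085,0.343,-0.412,0.011,-0.002,0,0.43,0.085,0.343,-0.412,0.011,-0.002,0,0.43,0.085,0.343,-0.412,0.011,-0.002,0,0.43,0.085,0.343,-0.412,0.011,-0.002,0,0.43,0.085,0.343,-0.412,0.011,-0.002,0,0.43]}}

```text
t: 1.6
tool_pos: [0.4003, -0.052, 0.2202]
tool_rot: [3.14, -0.005, 0.0]
contact_force: [0.1, -0.7, 1.0]
opening: 0.0852
grip_force: 0.0
```

Run:
```python
from h import *
im,p=shot("wrist","w1")
delta((.40,-.05,.22),0)
delta((.39,.03,.17),0)
```

```text
d [-0.0004 -0.002   0.0002] rot [ 0.002  -0.0002 -0.0031]
d [-0.0106 -0.0821  0.0501] rot [ 0.002  -0.0002 -0.0031]
```

View pics/w1.png

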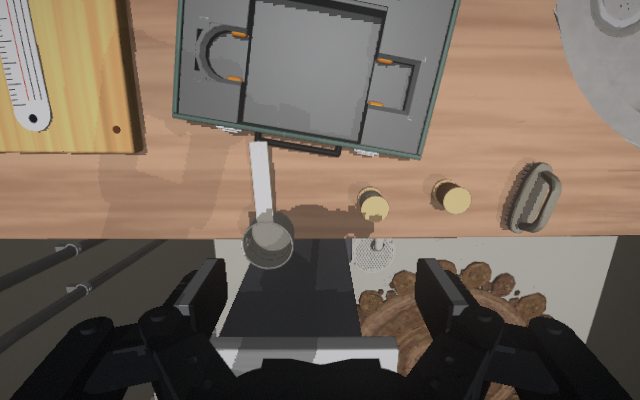

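The wrist view shows the cutout in full. The nubs are at (240,34), (235,78), (384,61) and (375,104), with the round end on the left and the gauge's round end at the far left (33,125). I'll take a second view for parallax.

Call:
{"api": "creep_tool", "payload": {"increments": [0.085,0.04,-0.04,0.01,0,0,0,0.085,0.06,-0.06,0.02,0,0,0,0.085,0.06,-0.06,0.02,0,0,0,0.085,0.06,-0.06,0.02,0,0,0]}}

```text
t: 1.98
tool_pos: [0.4606, 0.0094, 0.1987]
tool_rot: [3.14, 0.001, -0.005]
contact_force: [-0.7, -0.6, -0.9]
opening: 0.0851
grip_force: 0.0
```

Run:
```python
from h import *
im,p=shot("wrist","w2")
def nubs(f):
    im,p=load(f);h=cv2.cvtColor(im,cv2.COLOR_BGR2HSV)
    m=cv2.inRange(h,(8,170,120),(22,255,255))
    n,l,s,c=cv2.connectedComponentsWithStats(m)
    print(f,[(s[i,4],c[i].round(1).tolist()) for i in range(1,n) if s[i,4]>=8 and 170<c[i][0]<520])
nubs("w1");nubs("w2")
```

```text
w1 [(np.int32(46), [238.5, 34.0]), (np.int32(37), [384.3, 60.6]), (np.int32(29), [234.2, 78.2]), (np.int32(29), [374.7, 102.9])]
w2 [(np.int32(37), [304.6, 99.6]), (np.int32(35), [450.1, 126.8]), (np.int32(31), [297.6, 142.2]), (np.int32(32), [438.6, 167.3])]
```

View pics/w2.png

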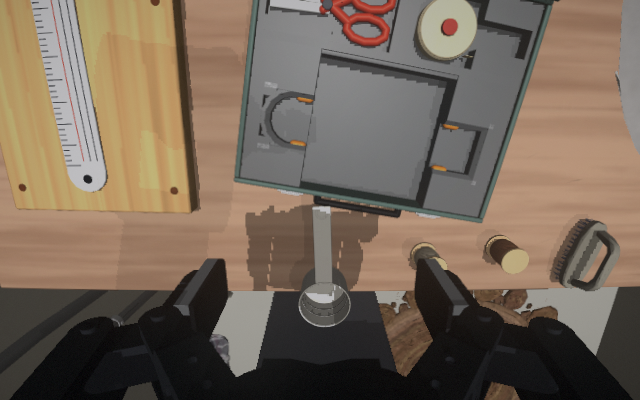

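Both nub pairs, the round end (268,120), the square end (480,148) and the gauge's round end (dot at 88,180) are all visible.

Run:
```python
from h import *
_,p1=load("w1");im,p2=load("w2")
a=[(238.5,34),(234.2,78.2),(384.3,60.6),(374.7,102.9)];b=[(304.6,99.6),(297.6,142.2),(450.1,126.8),(438.6,167.3)]
P=tri(p1,a,p2,b);print(P.round(4))
for p,u in((p1,a),(p2,b)):
    q=onz(p,u,.026)[:,:2];y=(q[0]+q[1]-q[2]-q[3])/2
    print("c",q.mean(0).round(4),"L",np.linalg.norm(y).round(4),"yaw",np.degrees(np.arctan2(-y[0],y[1])).round(2),"W",np.linalg.norm((q[0]+q[2]-q[1]-q[3])/2).round(4))
# case rim corners (w2): fl,fr
q=onz(p2,[(236,181),(481,221)],.038);y=q[0]-q[1];print(q.round(4),np.linalg.norm(y),np.degrees(np.arctan2(-y[0],y[1])))
# gauge
g1=cv2.cvtColor(load("w1")[0],cv2.COLOR_BGR2HSV)
for f in("w1","w2"):
    im,p=load(f);h=cv2.cvtColor(im,cv2.COLOR_BGR2HSV);m=cv2.inRange(h,(0,0,130),(180,60,255));m[:,130:]=0
    m=cv2.morphologyEx(m,cv2.MORPH_CLOSE,np.ones((7,7)))
    n,l,s,c=cv2.connectedComponentsWithStats(m);i=1+np.argmax(s[1:,4]);ys,xs=np.where(l==i);print(f,s[i])
    for z in (.031,):
        X=onz(p,np.c_[xs,ys],z);lo=X[:,0].min();print("xmin",lo)
        for k in range(2,12,2):
            r=X[abs(X[:,0]-lo-k*.01)<.002,1];print(k,r.min().round(4),r.max().round(4))
T=[]
for f,w in(("w1",(33,118)),("w2",(88,180))):
    im,p=load(f);g=cv2.cvtColor(im,cv2.COLOR_BGR2GRAY)[w[1]-7:w[1]+8,w[0]-7:w[0]+8].astype(int)
    yy,xx=np.where(g<70);T.append((p,[(w[0]-7+xx.mean(),w[1]-7+yy.mean())]));print(T[-1][1],len(xx))
print("dot",tri(*T[0],*T[1]))
```

```text
[[ 5.363e-01  2.420e-02  2.840e-02  2.000e-04]
 [ 4.972e-01  3.150e-02  2.640e-02  2.000e-04]
 [ 5.125e-01 -1.131e-01  2.710e-02  2.000e-04]
 [ 4.736e-01 -1.055e-01  2.850e-02  3.000e-04]]
c [ 0.505  -0.0407] L 0.1399 yaw -9.77 W 0.04
c [ 0.5048 -0.0411] L 0.1399 yaw -9.86 W 0.0398
[[ 0.462   0.0901  0.038 ]
 [ 0.4214 -0.1511  0.038 ]] 0.24454028565692867 -9.546757987462298
w1 [   0    0   50  132 4475]
xmin 0.4495545996950744
2 0.2212 0.2603
4 0.2213 0.2604
6 0.2216 0.2609
8 0.2219 0.26
10 0.2223 0.2551
w2 [  30    0   76  192 7620]
xmin 0.4500539457440501
2 0.221 0.2605
4 0.2213 0.2605
6 0.2216 0.2608
8 0.2218 0.2612
10 0.2221 0.2617
[(np.float64(32.565217391304344), np.float64(117.95652173913044))] 46
[(np.float64(87.32), np.float64(178.8))] 50
dot [[4.62767309e-01 2.40609442e-01 3.15675404e-02 4.92299299e-06]]
```

Call:
{"api": "creep_tool", "payload": {"increments": [0,0.02,-0.04,0,0,0,-0.125,0,0.04,-0.08,0,0,0,-0.25,0,0.06,-0.12,0,0,0,-0.375,0,0.08,-0.16,0,0,0,-0.5,0,0.1,-0.2,0,0,0,-0.625,0,0.12,-0.232,0,0,0,-0.75,0,0.124,-0.232,0,0,0,-0.875,0,0.124,-0.232,0.03,0,0,-1,0,0.124,-0.232,0.05,0,0,-1.125,0,0.124,-0.232,0.07,0,0,-1.25,0,0.124,-0.232,0.09,0,0,-1.375,0,0.124,-0.232,0.1,0,0,-1.5,0,0.124,-0.232,0.1,0,0,-1.625,0,0.124,-0.232,0.1,0,0,-1.75,0,0.124,-0.232,0.1,0,0,-1.875,0,0.124,-0.232,0.1,0,0,-2,0,0.124,-0.232,0.1,0,0,-2.125,0,0.124,-0.232,0.1,0,0,-2.25,0,0.124,-0.232,0.1,0,0,-2.375,0,0.124,-0.232,0.1,0,0,-2.5], "grip_n": 60}}

```text
t: 3.7
tool_pos: [0.5854, 0.2389, 0.1012]
tool_rot: [0.985, 2.981, -0.002]
contact_force: [0.5, 0.3, 0.0]
opening: 0.0001
grip_force: 0.0
```

Run:
```python
from h import *
delta((.585,.2425,.06),np.pi)
_,p=load("w2");print(onz(p,[(40,212),(100,212),(180,212)],.028))
print(probe_bus.get_obs()["q"].round(2))
```

```text
d [0.0026 0.0027 0.0412] rot [-0.0012  0.0026 -0.6382]
[[0.42642863 0.3031138  0.028     ]
 [0.42669863 0.23714847 0.028     ]
 [0.42697875 0.15276153 0.028     ]]
[ 0.27  0.18  1.7  -0.    1.26 -0.66]
```

Call:
{"api": "creep_tool", "payload": {"increments": [0,0.003,0.003,0.01,0,0,-0.125,0,0.003,0.003,0.02,0,0,-0.25,0,0.003,0.003,0.04,0,0,-0.375,0,0.003,0.003,0.05,0,0,-0.5,0,0.003,0.003,0.062,0,0,-0.638,0,0.003,0.003,0.062,0,0,-0.638,0,0.003,0.003,0.062,0,0,-0.638]}}

```text
t: 4.28
tool_pos: [0.5841, 0.2434, 0.0381]
tool_rot: [-0.013, -3.142, 0.004]
contact_force: [-0.2, -0.6, 0.3]
opening: 0.0002
grip_force: 0.0
```

Run:
```python
from h import *
delta((.585,.2425,.031),np.pi)
```

```text
d [-0.0009 -0.0009  0.0071] rot [-0.0023 -0.0001 -0.0083]
```

Call:
{"api": "creep_tool", "payload": {"increments": [0,0,0,0.003,0,0,0,0,0,0,0.006,0,0,0,0,0,0,0.008,0,0,0,0,0,0,0.008,0,0,0,0,0,0,0.008,0,0,0]}}

```text
t: 4.7
tool_pos: [0.585, 0.2451, 0.0311]
tool_rot: [0.007, 3.139, -0.003]
contact_force: [-0.0, -1.9, 4.3]
opening: 0.0001
grip_force: 2.2
```

Call:
{"api": "creep_tool", "payload": {"increments": [0,0,0,0.001,0,0,0,0,0,0,0.001,0,0,0,0,0.005,0,0.001,0,0,0,0,0.015,0,0.001,0,0,0,0,0.025,0,0.001,0,0,0,0,0.035,0,0.001,0,0,0,0,0.045,0,0.001,0,0,0,0,0.055,0,0.001,0,0,0]}}

```text
t: 5.37
tool_pos: [0.5308, 0.2461, 0.0311]
tool_rot: [0.006, 3.136, -0.0]
contact_force: [1.7, -0.5, 6.3]
opening: 0.0002
grip_force: 3.4
```

Call:
{"api": "creep_tool", "payload": {"increments": [0,0.01,0,0,0,0,0,0,0.02,0,0,0,0,0,0,0.03,0,0,0,0,0,0,0.04,0,0,0,0,0,0,0.05,0,0,0,0,0,0,0.057,0,0,0,0,0,0,0.057,0,0,0,0,0]}}

```text
t: 5.95
tool_pos: [0.4728, 0.2464, 0.031]
tool_rot: [0.005, 3.137, -0.001]
contact_force: [-2.5, -0.6, 10.9]
opening: 0.0001
grip_force: 5.2
```

Run:
```python
from h import *
shot("top","t2")
im,p=load("t2");cv2.imwrite("pics/t2c.png",cv2.resize(im[120:270,150:300],None,fx=4,fy=4))
```

```text
(no output)
```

View pics/t2c.png

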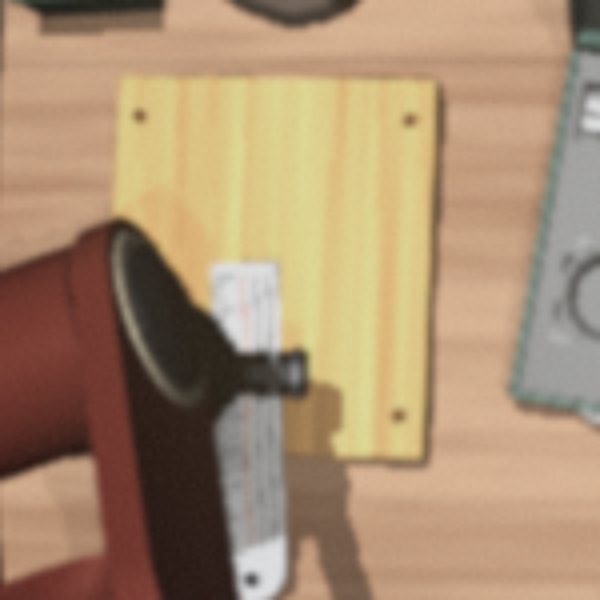

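The gauge has been dragged so its round end projects over the front edge (dot at about (213,265) in the full image), and it is turned by a couple of degrees. I'll lift and measure.

Call:
{"api": "creep_tool", "payload": {"increments": [0,0,0,-0.02,0,0,0,0.07,0,0,-0.06,0,0,0,0.07,0,0,-0.1,0,0,0,0.07,0.01,0,-0.11,0,0,0,0.07,0.01,0,-0.11,0,0,0,0.07,0.01,0,-0.11,0,0,0]}}

```text
t: 6.5
tool_pos: [0.4617, 0.2459, 0.1389]
tool_rot: [0.005, 3.14, -0.002]
contact_force: [-0.0, -0.4, -0.3]
opening: 0.0607
grip_force: 0.0
```

Run:
```python
from h import *
shot("wrist","w3");shot("top","t3")
```

```text
(no output)
```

View pics/w3.png

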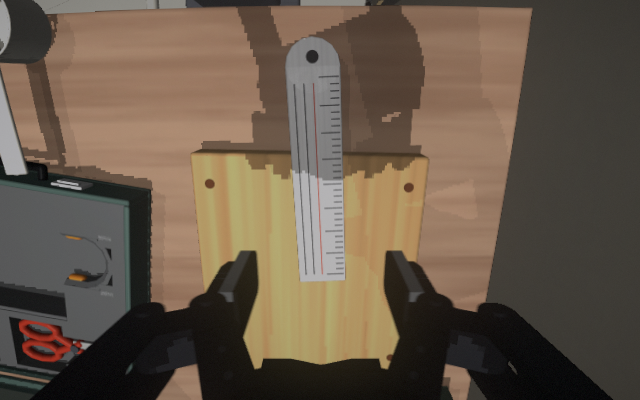

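The gauge has its tip at (312,37) and its square end at about (322,281). The board's front edge is at about row 154, so roughly half the gauge overhangs.

Run:
```python
from h import *
_,p=load("w3")
X=onz(p,[(312,37),(300,282),(345,280),(286,70),(340,70),(294.5,181),(343,181)],.0305);print(X.round(4))
tip=X[0];sq=(X[1]+X[2])/2;print("len",np.linalg.norm(tip-sq),np.linalg.norm(X[3]-X[4]))
c=(tip+sq)/2;d=(tip-sq)[:2];a=np.degrees(np.arctan2(d[1],d[0]));print("c",c,"ang",a)
print("edge",onz(p,[(220,154),(400,156)],.028))
# independent: tip & dot from two views
_,q=load("t3")
print("dot w3",onz(p,[(312,56.5)],.031))
# refine: brightness mask width centre along gauge axis
a=np.radians(a)
g=c[:2]+.03*np.array([np.cos(a),np.sin(a)]);print("grip",g)
delta((g[0],g[1],.06),a)   # tool x along gauge towards round end
```

```text
[[0.3436 0.2403 0.0305]
 [0.5379 0.2279 0.0305]
 [0.536  0.2671 0.0305]
 [0.3654 0.2214 0.0305]
 [0.3655 0.2602 0.0305]
 [0.4474 0.2255 0.0305]
 [0.4475 0.2637 0.0305]]
len 0.19342690478321975 0.03874911312488969
c [0.44029027 0.24391331 0.0305    ] ang -177.86190812204137
edge [[0.42620178 0.1677463  0.028     ]
 [0.42811097 0.30798704 0.028     ]]
dot w3 [[0.35649081 0.24020293 0.031     ]]
grip [0.41031116 0.24279407]
d [ 0.0502 -0.0025  0.0767] rot [-0.003  -0.0029 -0.0411]
```

Call:
{"api": "creep_tool", "payload": {"increments": [0.075,0.03,-0.002,0,0,0,-0.02,0.075,0.054,-0.0025,0.01,0,0,-0.041,0.075,0.054,-0.0025,0.04,0,0,-0.041,0.075,0.054,-0.0025,0.07,0,0,-0.041,0.075,0.054,-0.0025,0.1,0,0,-0.041,0.075,0.054,-0.0025,0.12,0,0,-0.041,0.075,0.054,-0.0025,0.127,0,0,-0.041,0.075,0.054,-0.0025,0.127,0,0,-0.041,0.075,0.054,-0.0025,0.127,0,0,-0.041]}}

```text
t: 7.35
tool_pos: [0.4077, 0.243, 0.0112]
tool_rot: [0.058, -3.14, 0.004]
contact_force: [0.3, -0.4, -0.2]
opening: 0.0746
grip_force: 0.0
```

Call:
{"api": "creep_tool", "payload": {"increments": [0.03,0,0,0,0,0,0,0.03,0,0,0,0,0,0,0.03,0,0,0,0,0,0,0.03,0,0,0,0,0,0,0.03,0,0,0,0,0,0,0.03,0,0,0,0,0,0,0.03,0,0,0,0,0,0,0.03,0,0,0,0,0,0,0.03,0,0,0,0,0,0,0.03,0,0,0,0,0,0], "grip_n": 60}}

```text
t: 8.18
tool_pos: [0.4093, 0.2437, 0.0134]
tool_rot: [-0.058, 3.138, -0.002]
contact_force: [-1.1, -0.2, 6.3]
opening: 0.0374
grip_force: 59.3
```

Call:
{"api": "creep_tool", "payload": {"increments": [0.03,0,0,-0.005,0,0,0,0.03,0,0,-0.02,0,0,0,0.03,0,0,-0.05,0,0,0,0.03,0,0,-0.08,0,0,0,0.03,0,0,-0.11,0,0,0,0.03,0,0,-0.12,0,0,0,0.03,0,0,-0.12,0,0,0,0.03,0,0,-0.12,0,0,0]}}

```text
t: 8.85
tool_pos: [0.4078, 0.2434, 0.1314]
tool_rot: [-0.058, 3.141, -0.003]
contact_force: [-0.1, -0.1, -1.7]
opening: 0.0371
grip_force: 60.2
```

Run:
```python
from h import *
a,_=shot("wrist","w4");b,_=shot("scene","s4")
cv2.imwrite("pics/c4.png",np.vstack([a[0:330,120:520],cv2.resize(b[100:260,180:420],(400,266))]))
```

```text
(no output)
```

View pics/c4.png

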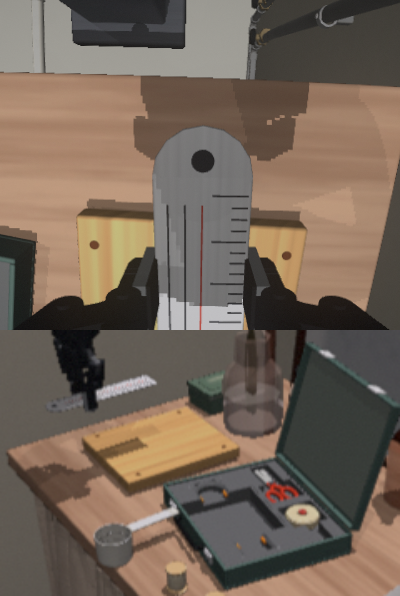

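The gauge is held by its long edges with the tip at about (323,127) and dot (323,161) in the wrist view. It looks level in the scene view. I'll check the tilt numerically.

Run:
```python
from h import *
im,p=load("w4");T0=camera_params("wrist")["tool_from_camera"];p=dict(p);p["T"]=T0
h=cv2.cvtColor(im,cv2.COLOR_BGR2HSV)
for r in (180,200,220,240):
    m=(h[r,250:400,1]<45)&(h[r,250:400,2]>75);xs=np.where(m)[0]+250
    u=[(xs.min()-.5,r),(xs.max()+.5,r)]
    K=[]; c,d=ray(p,u); w=abs(d[0]-d[1])[1]; s=.040/w; P=c+d.mean(0)*s
    print(r,xs.min(),xs.max(),"tool pt",P.round(4))
g=cv2.cvtColor(im,cv2.COLOR_BGR2GRAY)[150:173,311:336];yy,xx=np.where(g<50);dot=(311+xx.mean(),150+yy.mean());print("dot",dot)
print("if z=-.018:",onz(p,[dot,(323,127)],-.018).round(4))
# scene view bright blob of gauge
im,q=load("s4");h=cv2.cvtColor(im,cv2.COLOR_BGR2HSV)[120:165,200:285];m=((h[...,1]<40)&(h[...,2]>100)).astype(np.uint8)
n,l,s,c=cv2.connectedComponentsWithStats(m);i=1+np.argmax(s[1:,4]);print(s[i])
for a,b in enumerate(m): print("".join(".#"[v] for v in b))
```

```text
180 273 372 tool pt [ 0.0449  0.0009 -0.0147]
200 273 370 tool pt [ 0.0365  0.0006 -0.0145]
220 274 369 tool pt [ 0.0277  0.0006 -0.0144]
240 275 368 tool pt [ 0.0186  0.0006 -0.0142]
dot (np.float64(322.4921052631579), np.float64(160.6))
if z=-.018: [[ 0.0533  0.0009 -0.018 ]
 [ 0.0659  0.001  -0.018 ]]
[ 38   6  37  17 280]
.#...................................................................................
.....................................................................................
.....................................................................................
.....................................................................................
.....................................................................................
.....................................................................................
.................................................................#.#.................
.................................................................#####...............
..........................................................#..##########.............
[... 2397 characters left out ...]
............
.....................................................................................
.....................................................................................
.....................................................................................
.....................................................................................
.....................................................................................
.....................................................................................
.....................................................................................
.....................................................................................
```

Run:
```python
from h import *
delta((.5097,-.0094,.11),np.radians(80.2))
```

```text
d [-0.0937 -0.2559  0.0198] rot [-5.400e-03  4.000e-04  1.779e+00]
```

Call:
{"api": "creep_tool", "payload": {"increments": [0.03,-0.004,-0.01,0,0,0,0.08,0.03,-0.01,-0.03,0,0,0,0.2,0.03,-0.018,-0.05,0,0,0,0.32,0.03,-0.026,-0.07,0,0,0,0.44,0.03,-0.033,-0.09,0,0,0,0.56,0.03,-0.04,-0.11,0,0,0,0.68,0.03,-0.048,-0.13,0,0,0,0.8,0.03,-0.055,-0.15,0,0,0,0.92,0.03,-0.062,-0.17,0,0,0,1.04,0.03,-0.07,-0.19,0,0,0,1.16,0.03,-0.077,-0.21,0,0,0,1.28,0.03,-0.084,-0.23,0,0,0,1.4,0.03,-0.09,-0.25,0.01,0,0,1.52,0.03,-0.0937,-0.256,0.02,-0.003,0.003,1.64,0.03,-0.0937,-0.256,0.02,-0.0054,0.0004,1.74,0.03,-0.0937,-0.256,0.02,-0.0054,0.0004,1.779,0.03,-0.0937,-0.256,0.02,-0.0054,0.0004,1.779,0.03,-0.0937,-0.256,0.02,-0.0054,0.0004,1.779]}}

```text
t: 10.45
tool_pos: [0.51, -0.0088, 0.1102]
tool_rot: [-2.401, -2.024, -0.002]
contact_force: [0.8, -0.0, -1.2]
opening: 0.0374
grip_force: 60.2
```

Run:
```python
from h import *
delta((.5097,-.0094,.06),np.radians(80.2))
```

```text
d [-0.0008 -0.0001  0.0502] rot [-0.0002 -0.0021  0.0011]
```

Call:
{"api": "creep_tool", "payload": {"increments": [0.03,0,0,0.02,0,0,0,0.03,0,0,0.045,0,0,0,0.03,0,0,0.062,0,0,0,0.03,0,0,0.068,0,0,0,0.03,0,0,0.068,0,0,0,0.03,0,0,0.068,0,0,0]}}

```text
t: 10.95
tool_pos: [0.5114, -0.0087, 0.0443]
tool_rot: [2.402, 2.024, 0.006]
contact_force: [0.5, -0.3, 0.6]
opening: 0.0375
grip_force: 60.2
```

Run:
```python
from h import *
a,_=shot("wrist","w5");b,_=shot("top","t5")
cv2.imwrite("pics/c5.png",np.vstack([a[0:330,100:540],cv2.resize(b[120:240,270:410],(440,377))[:260]]))
delta((.5097,-.0094,.0155),np.radians(80.2))
```

```text
d [-0.001  -0.0029  0.0302] rot [ 0.0059 -0.002   0.0005]
```

View pics/c5.png

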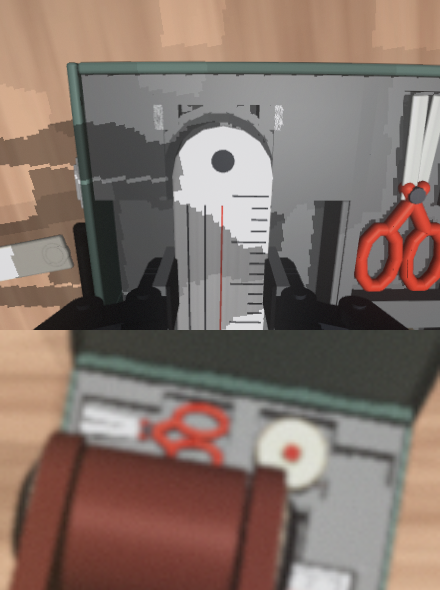

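The gauge tip (322,127) hangs just over the cutout's round end. The crescent of the mouth shows evenly around it, though the gauge looks 1–2 mm off to the right (+tool y).

Run:
```python
from h import *
im,p=load("w5");T0=camera_params("wrist")["tool_from_camera"]
p=dict(p);p["T"]=T0
g=cv2.cvtColor(im,cv2.COLOR_BGR2GRAY)
print("col322",[(r,int(g[r-1:r+1,315:330].mean())) for r in range(96,132,2)])
print("row130",[(c,int(g[134:137,c].mean())) for c in list(range(256,284,2))+list(range(362,392,2))])
zi=.0435-.034   # insert top in tool z (TCP z .0435 commanded-ish)
print("gauge tip",onz(p,[(322,127)],-.0165)[0].round(4),"insert marks",onz(p,[(258,116),(379,117)],zi).round(4))
print(onz(p,[(320,r) for r in (104,108,112)],zi).round(4))
o=[probe_bus.get_obs()["tool_pos"] for _ in range(2)];print(o)
```

```text
col322 [(96, 146), (98, 146), (100, 146), (102, 146), (104, 146), (106, 146), (108, 146), (110, 146), (112, 142), (114, 101), (116, 90), (118, 90), (120, 90), (122, 98), (124, 117), (126, 132), (128, 210), (130, 221)]
row130 [(256, 126), (258, 127), (260, 127), (262, 127), (264, 120), (266, 128), (268, 129), (270, 130), (272, 112), (274, 103), (276, 91), (278, 90), (280, 62), (282, 63), (362, 116), (364, 124), (366, 150), (368, 150), (370, 151), (372, 150), (374, 151), (376, 151), (378, 150), (380, 151), (382, 151), (384, 150), (386, 150), (388, 150), (390, 150)]
gauge tip [ 0.0661  0.0006 -0.0165] insert marks [[ 0.069  -0.0282  0.0095]
 [ 0.0686  0.0264  0.0095]]
[[ 0.0742 -0.0002  0.0095]
 [ 0.0724 -0.0002  0.0095]
 [ 0.0707 -0.0002  0.0095]]
[array([ 0.51257113, -0.00891898,  0.04569455]), array([ 0.51257113, -0.00891898,  0.04569455])]
```

Call:
{"api": "creep_tool", "payload": {"increments": [0.03,-0.001,-0.002,0,0,0,0,0.03,-0.001,-0.002,0.005,0,0,0,0.03,-0.001,-0.002,0.01,0,0,0,0.03,-0.001,-0.002,0.014,0,0,0,0.03,-0.001,-0.002,0.018,0,0,0,0.03,-0.001,-0.002,0.02,0,0,0,0.03,-0.001,-0.002,0.02,0,0,0]}}

```text
t: 11.63
tool_pos: [0.5087, -0.0093, 0.0233]
tool_rot: [-2.403, -2.024, -0.004]
contact_force: [0.3, 0.5, -0.8]
opening: 0.0372
grip_force: 60.2
```

Call:
{"api": "creep_tool", "payload": {"increments": [0.03,0,0,0.001,0,0,0,0.03,0,0,0.002,0,0,0,0.03,0,0,0.003,0,0,0,0.03,0,0,0.004,0,0,0,0.03,0,0,0.004,0,0,0]}}

```text
t: 12.05
tool_pos: [0.5093, -0.0094, 0.0201]
tool_rot: [2.402, 2.023, 0.006]
contact_force: [-0.2, -0.2, -0.6]
opening: 0.0372
grip_force: 60.2
```

Call:
{"api": "creep_tool", "payload": {"increments": [0.03,0,0,0.001,0,0,0,0.03,0,0,0.002,0,0,0,0.03,0,0,0.003,0,0,0,0.03,0,0,0.003,0,0,0]}}

```text
t: 12.38
tool_pos: [0.5092, -0.0094, 0.017]
tool_rot: [2.402, 2.023, 0.006]
contact_force: [0.3, 0.1, -0.8]
opening: 0.0376
grip_force: 60.2
```

Call:
{"api": "creep_tool", "payload": {"increments": [0.03,0,0,0.001,0,0,0,0.03,0,0,0.002,0,0,0,0.03,0,0,0.002,0,0,0]}}

```text
t: 12.63
tool_pos: [0.5095, -0.0094, 0.0152]
tool_rot: [2.402, 2.023, 0.006]
contact_force: [0.2, -0.3, -0.3]
opening: 0.0372
grip_force: 60.2
```

Call:
{"api": "creep_tool", "payload": {"increments": [0.03,0,0,0.0005,0,0,0,0.03,0,0,0.001,0,0,0,0.03,0,0,0.0015,0,0,0,0.03,0,0,0.0015,0,0,0]}}

```text
t: 12.97
tool_pos: [0.5101, -0.0096, 0.0146]
tool_rot: [2.401, 2.023, 0.007]
contact_force: [-0.4, -0.2, 4.5]
opening: 0.0374
grip_force: 60.5
```

Call:
{"api": "creep_tool", "payload": {"increments": [0.03,0,0,0.0005,0,0,0,0.03,0,0,0.001,0,0,0,0.03,0,0,0.0015,0,0,0,0.03,0,0,0.0015,0,0,0]}}

```text
t: 13.3
tool_pos: [0.5109, -0.0096, 0.0137]
tool_rot: [2.399, 2.022, 0.009]
contact_force: [0.1, 0.2, 6.1]
opening: 0.0375
grip_force: 60.7
```

Call:
{"api": "creep_tool", "payload": {"increments": [0.055,0,0,-0.001,0,0,0,0.055,0,0,-0.001,0,0,0,0.055,0,0,-0.001,0,0,0,0.055,0,0,-0.001,0,0,0,0.055,0,0,-0.001,0,0,0,0.055,0,0,-0.001,0,0,0]}}

```text
t: 13.8
tool_pos: [0.5091, -0.0094, 0.013]
tool_rot: [2.402, 2.023, 0.005]
contact_force: [-0.2, 1.0, 0.5]
opening: 0.0547
grip_force: 0.0
```

Call:
{"api": "creep_tool", "payload": {"increments": [0.055,0,0,-0.02,0,0,0,0.055,0,0,-0.04,0,0,0,0.055,0,0,-0.08,0,0,0,0.055,-0.03,0,-0.11,0,0,0,0,-0.06,0,-0.13,0,0,0,0,-0.06,0,-0.13,0,0,0,0,-0.06,0,-0.13,0,0,0]}}

```text
t: 14.38
tool_pos: [0.4997, -0.07, 0.1451]
tool_rot: [2.402, 2.018, 0.01]
contact_force: [-0.2, 1.0, -0.9]
opening: 0.0194
grip_force: 0.0
```

Run:
```python
from h import *
shot("wrist","w6")
```

```text
(no output)
```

View pics/w6.png

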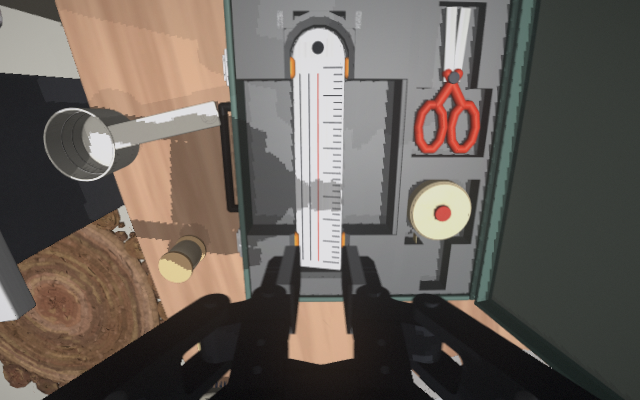

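The gauge lies in the mouth between all four nubs, aligned, with the tip at (318,27) and the square end at about row 268. The snips and tape are undisturbed. Next I'll press in the middle with the fingers shut.

Run:
```python
from h import *
_,p=load("w6");X=onz(p,[(318,27),(321,268)],.032);print(X.round(4),np.linalg.norm(X[0]-X[1]),X.mean(0))
delta((.505,-.041,.042),np.radians(80.2))
```

```text
[[ 0.5205  0.0545  0.032 ]
 [ 0.49   -0.1334  0.032 ]] 0.19035701255273163 [ 0.50523841 -0.03949582  0.032     ]
d [0.0284 0.0011 0.1013] rot [ 0.0037 -0.0024 -0.0012]
```

Call:
{"api": "creep_tool", "payload": {"increments": [0,0.028,0.001,0.02,0,0,0,0,0.028,0.001,0.05,0,0,0,0,0.028,0.001,0.08,0,0,0,0,0.028,0.001,0.095,0,0,0,0,0.028,0.001,0.102,0,0,0,0,0.028,0.001,0.102,0,0,0,0,0.028,0.001,0.102,0,0,0]}}

```text
t: 15.02
tool_pos: [0.5045, -0.0406, 0.0407]
tool_rot: [2.402, 2.024, 0.005]
contact_force: [0.2, -0.7, 0.4]
opening: -0.0003
grip_force: 0.0
```

Call:
{"api": "creep_tool", "payload": {"increments": [0,0,0,0.003,0,0,0,0,0,0,0.006,0,0,0,0,0,0,0.008,0,0,0,0,0,0,0.009,0,0,0,0,0,0,0.01,0,0,0,0,0,0,0.01,0,0,0]}}

```text
t: 15.52
tool_pos: [0.5049, -0.0412, 0.0312]
tool_rot: [2.402, 2.022, 0.006]
contact_force: [-0.5, 0.5, -0.3]
opening: 0.0003
grip_force: 0.0
```

Call:
{"api": "creep_tool", "payload": {"increments": [0,0,0,0.001,0,0,0,0,0,0,0.0015,0,0,0,0,0,0,0.002,0,0,0,0,0,0,0.002,0,0,0]}}

```text
t: 15.85
tool_pos: [0.5048, -0.0411, 0.0291]
tool_rot: [2.402, 2.023, 0.006]
contact_force: [-0.5, -0.7, -0.8]
opening: -0.0004
grip_force: 0.0
```

Call:
{"api": "creep_tool", "payload": {"increments": [0,0,0,0.0005,0,0,0,0,0,0,0.001,0,0,0,0,0,0,0.0015,0,0,0,0,0,0,0.0015,0,0,0]}}

```text
t: 16.18
tool_pos: [0.505, -0.0411, 0.0279]
tool_rot: [2.402, 2.023, 0.006]
contact_force: [0.4, 0.1, 2.2]
opening: -0.0001
grip_force: 1.1
```

Call:
{"api": "creep_tool", "payload": {"increments": [0,0,0,0.0005,0,0,0,0,0,0,0.001,0,0,0,0,0,0,0.0015,0,0,0,0,0,0,0.0015,0,0,0]}}

```text
t: 16.52
tool_pos: [0.505, -0.0411, 0.0261]
tool_rot: [2.402, 2.023, 0.006]
contact_force: [-0.9, -0.6, 1.5]
opening: 0.0
grip_force: 0.9
```

Call:
{"api": "creep_tool", "payload": {"increments": [0,0,0,0.0005,0,0,0,0,0,0,0.001,0,0,0,0,0,0,0.0015,0,0,0,0,0,0,0.0015,0,0,0]}}

```text
t: 16.85
tool_pos: [0.5046, -0.0411, 0.0242]
tool_rot: [2.402, 2.023, 0.005]
contact_force: [0.5, 0.1, -0.2]
opening: -0.0
grip_force: 0.0
```

Call:
{"api": "creep_tool", "payload": {"increments": [0,0,0,0.0005,0,0,0,0,0,0,0.001,0,0,0,0,0,0,0.0015,0,0,0,0,0,0,0.002,0,0,0,0,0,0,0.002,0,0,0]}}

```text
t: 17.27
tool_pos: [0.5052, -0.0412, 0.023]
tool_rot: [2.402, 2.023, 0.006]
contact_force: [-1.4, 0.4, 3.3]
opening: 0.0002
grip_force: 1.6
```

Call:
{"api": "creep_tool", "payload": {"increments": [0,0,0,0.0005,0,0,0,0,0,0,0.001,0,0,0,0,0,0,0.0015,0,0,0,0,0,0,0.0015,0,0,0]}}

```text
t: 17.6
tool_pos: [0.5059, -0.0413, 0.023]
tool_rot: [2.401, 2.022, 0.007]
contact_force: [-4.3, 1.0, 11.1]
opening: -0.0001
grip_force: 5.5
```

Call:
{"api": "creep_tool", "payload": {"increments": [0,0,0,0.001,0,0,0,0,0,0,0.0015,0,0,0,0,0,0,0.0015,0,0,0]}}

```text
t: 17.85
tool_pos: [0.5062, -0.0414, 0.023]
tool_rot: [2.401, 2.023, 0.006]
contact_force: [-9.1, 1.2, 19.4]
opening: 0.0001
grip_force: 10.1
```

Call:
{"api": "creep_tool", "payload": {"increments": [0,0,0,-0.02,0,0,0,0,0,0,-0.05,0,0,0,0,-0.02,0,-0.09,0,0,0,0,-0.04,0,-0.13,0,0,0,0,-0.06,0,-0.15,0,0,0,0,-0.06,0,-0.15,0,0,0,0,-0.06,0,-0.15,0,0,0]}}

```text
t: 18.43
tool_pos: [0.4953, -0.1016, 0.1717]
tool_rot: [2.401, 2.018, 0.01]
contact_force: [-0.1, -0.1, 0.4]
opening: -0.0002
grip_force: 0.0
```

Run:
```python
from h import *
shot("wrist","w7")
```

```text
(no output)
```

View pics/w7.png

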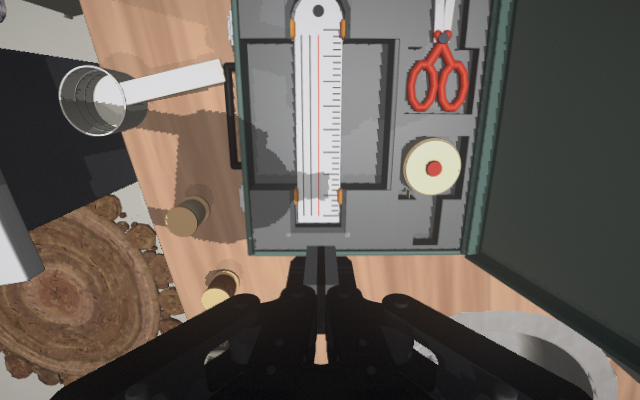

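The gauge now sits down in the cutout with all four orange nubs showing over its edges. The dot is at (318,11) and the square end at row 222. I'll check the end heights with a sideways second view.

Call:
{"api": "creep_tool", "payload": {"increments": [0,-0.01,-0.03,0,0,0,0,0,-0.01,-0.07,0,0,0,0,0,-0.01,-0.07,0,0,0,0,0,-0.01,-0.07,0,0,0,0,0,-0.01,-0.07,0,0,0,0]}}

```text
t: 18.9
tool_pos: [0.4231, -0.0977, 0.1679]
tool_rot: [-2.402, -2.024, -0.005]
contact_force: [0.6, 0.3, 0.4]
opening: -0.0002
grip_force: 0.0
```

Run:
```python
from h import *
shot("wrist","w8")
D=[];S=[]
for f in("w7","w8"):
    im,p=load(f);h=cv2.cvtColor(im,cv2.COLOR_BGR2HSV)
    m=((h[...,1]<40)&(h[...,2]>150)).astype(np.uint8);m[235:]=0
    m=cv2.morphologyEx(m,cv2.MORPH_CLOSE,np.ones((5,5),np.uint8))
    m=cv2.morphologyEx(m,cv2.MORPH_OPEN,np.ones((9,9),np.uint8))
    n,l,s,c=cv2.connectedComponentsWithStats(m)
    print(f,[s[i].tolist() for i in range(1,n) if s[i,4]>2000])
    i=max((i for i in range(1,n) if 290<s[i,0]<470 and s[i,2]<110),key=lambda i:s[i,4])
    ys,xs=np.where(l==i);P=np.c_[xs,ys]
    bl=P[np.argmax(ys-xs)];br=P[np.argmax(xs+ys)];S.append((p,np.float64([bl,br])))
    g=h[...,2][0:30,s[i,0]:s[i,0]+s[i,2]];cx=s[i,0]+s[i,2]//2
    sub=(l!=i)[4:25,cx-12:cx+13]&(h[4:25,cx-12:cx+13,2]<110);yy,xx=np.where(h[4:22,cx-10:cx+11,2]<90);d=(cx-10+xx.mean(),4+yy.mean());D.append((p,[d]));print(bl,br,d,len(xx))
print("dot",tri(*D[0],*D[1]).round(4),"sq",tri(*S[0],*S[1]).round(4))
u=np.array([.1702,.9854]);c=np.array([.505,-.041])
print("dot exp",c+.0845*u,"sq exp",c-.0975*u)
_,p=D[0][0],0
print("onz dot",onz(D[0][0],D[0][1],.023).round(4),onz(D[1][0],D[1][1],.023).round(4),"sqmid",onz(S[0][0],S[0][1],.023).mean(0).round(4),onz(S[1][0],S[1][1],.023).mean(0).round(4))
cv2.imwrite("pics/c8.png",cv2.resize(load("w8")[0][0:260,300:560],None,fx=2.2,fy=2.2))
```

```text
w7 [[0, 0, 97, 67, 4143], [290, 0, 89, 223, 13684], [94, 60, 129, 52, 3240], [407, 142, 53, 52, 2003]]
[416 192] [451 186] (np.float64(431.8070175438597), np.float64(13.070175438596491)) 57
w8 [[13, 0, 160, 60, 6265], [376, 0, 59, 216, 9763], [169, 47, 148, 68, 4510], [140, 169, 83, 66, 3849], [0, 182, 65, 53, 2864]]
[376 215] [417 214] (np.float64(411.0), np.float64(4.0)) 3
dot [[ 0.1846 -0.2002  1.2029  0.0313]] sq [[0.388  0.1292 0.7484 0.0275]
 [0.3405 0.126  0.7287 0.0373]]
dot exp [0.5193819 0.0422663] sq exp [ 0.4884055 -0.1370765]
onz dot [[0.6097 0.0251 0.023 ]] [[0.5191 0.038  0.023 ]] sqmid [ 0.5995 -0.1223  0.023 ] [ 0.4891 -0.1351  0.023 ]
```

View pics/c8.png

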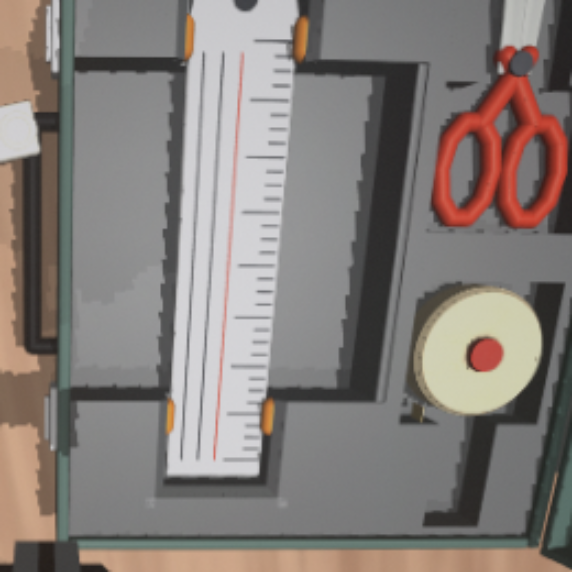

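The crop shows the gauge down in its cutout. All four nubs lie over its edges and the gap to the walls is even. I'll check the heights with the red line's ends from both views.

Run:
```python
from h import *
E=[]
for f,a,b in(("w7",300,335),("w8",385,420)):
    im,p=load(f);i=im.astype(int)[:,a:b];m=(i[...,2]-i[...,1]>25)&(i[...,2]-i[...,0]>25)
    ys,xs=np.where(m[:235]);k=(ys>15)
    ys,xs=ys[k],xs[k]+a;c=np.polyfit(ys,xs,1)
    k=abs(np.polyval(c,ys)-xs)<2;c=np.polyfit(ys[k],xs[k],1);y0,y1=ys[k].min(),ys[k].max()
    e=[(np.polyval(c,y),y) for y in(y0,y1)];print(f,np.round(e,1));E.append((p,e))
X=tri(*E[0],*E[1]);print(X.round(4),np.linalg.norm(X[0,:3]-X[1,:3]))
```

```text
w7 [[318.  35.]
 [318. 215.]]
w8 [[404.6  98. ]
 [400.7 162. ]]
[[ 0.4968 -0.0124  0.1312  0.0469]
 [ 0.4879 -0.084   0.1047  0.0334]] 0.07684133639022356
```

Run:
```python
from h import *
_,p7=load("w7");_,p8=load("w8")
X=tri(p7,[(318,35),(318,215)],p8,[(410,23.8),(397.3,209)]);print(X.round(4))
print(probe_bus.get_obs()["contact_force"])
```

```text
[[ 0.5163  0.0235  0.025   0.    ]
 [ 0.4897 -0.128   0.0265  0.0009]]
[-0.22478574  0.53795881 -0.01319873]
```

Run:
```python
from h import *
delta((.4961,-.0922,.035),np.radians(80.2))
```

```text
d [0.0176 0.0699 0.1338] rot [ 0.0025 -0.0025  0.0008]
```

Call:
{"api": "creep_tool", "payload": {"increments": [0,0.017,0.04,0,0,0,0,0,0.017,0.07,0.02,0,0,0,0,0.017,0.07,0.06,0,0,0,0,0.017,0.07,0.1,0,0,0,0,0.017,0.07,0.12,0,0,0,0,0.017,0.07,0.132,0,0,0,0,0.017,0.07,0.137,0,0,0,0,0.017,0.07,0.137,0,0,0]}}

```text
t: 19.62
tool_pos: [0.4962, -0.0932, 0.0318]
tool_rot: [-2.403, -2.024, -0.005]
contact_force: [-0.7, 0.0, 0.0]
opening: 0.0002
grip_force: 0.0
```

Call:
{"api": "creep_tool", "payload": {"increments": [0,0,0,0.001,0,0,0,0,0,0,0.002,0,0,0,0,0,0,0.003,0,0,0,0,0,0,0.004,0,0,0,0,0,0,0.005,0,0,0,0,0,0,0.005,0,0,0]}}

```text
t: 20.12
tool_pos: [0.496, -0.0934, 0.0279]
tool_rot: [2.402, 2.022, 0.006]
contact_force: [0.0, 1.0, 0.1]
opening: 0.0001
grip_force: 0.0
```

Call:
{"api": "creep_tool", "payload": {"increments": [0,0,0,0.001,0,0,0,0,0,0,0.002,0,0,0,0,0,0,0.002,0,0,0]}}

```text
t: 20.37
tool_pos: [0.4957, -0.0933, 0.0254]
tool_rot: [2.402, 2.023, 0.006]
contact_force: [0.5, 0.0, 0.0]
opening: -0.0002
grip_force: 0.0
```

Call:
{"api": "creep_tool", "payload": {"increments": [0,0,0,0.001,0,0,0,0,0,0,0.0015,0,0,0,0,0,0,0.002,0,0,0,0,0,0,0.002,0,0,0]}}

```text
t: 20.7
tool_pos: [0.4958, -0.0933, 0.0234]
tool_rot: [2.402, 2.023, 0.006]
contact_force: [0.6, 0.4, -0.3]
opening: 0.0002
grip_force: 0.0
```

Call:
{"api": "creep_tool", "payload": {"increments": [0,0,0,0.0005,0,0,0,0,0,0,0.001,0,0,0,0,0,0,0.0015,0,0,0,0,0,0,0.0015,0,0,0]}}

```text
t: 21.03
tool_pos: [0.4963, -0.0935, 0.023]
tool_rot: [2.402, 2.023, 0.006]
contact_force: [-2.0, 0.7, 5.7]
opening: -0.0003
grip_force: 2.8
```

The gauge's top is at 23.0 mm both at the middle and 52 mm towards the square end, so it lies flat on the floor. I'll retract and hand in.

Call:
{"api": "creep_tool", "payload": {"increments": [0,0,0,-0.02,0,0,0,0,0,0,-0.06,0,0,0,0,0,0,-0.1,0,0,0,0,0,0,-0.14,0,0,0,0,0,0,-0.14,0,0,0,0,0,0,-0.14,0,0,0]}}

```text
t: 21.53
tool_pos: [0.4976, -0.0943, 0.1659]
tool_rot: [2.397, 2.019, 0.012]
contact_force: [0.1, -0.9, 0.6]
opening: -0.0001
grip_force: 0.0
```

```bash
python3 -c "
from station import ctrl, probe_bus, get_image, camera_params, finish_job
print(finish_job())"
```

```text
the job is handed in; nothing more can be done
None
```

The hem gauge is pressed home in its cutout, round end in the round end, and the job was handed in at about 21.5 s; the hand-in returned no verdict. Its top was 23 mm above the worktop when I pressed it at the middle and towards the square end, and the last pictures showed all four nubs over its edges and the snips and tape measure in place.

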